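# Measure a dried abalone on the measuring board

## Task

Set up the large dried abalone that lies loose on the measuring board to be measured: push it along the board with the fingertips, without picking it up, until it lies lengthwise with its long side against the back fence and one end against the fixed end stop, and push the sliding cursor up so that its blade touches the other end. Leave it all like that for the length to be read, and do not disturb the small abalone on the board or the things lying around it.

Things in the scene. Friction and masses are not known exactly. Their poses are not given: they have to be found in the camera images.
- board: measuring board: white plastic plate, fixed, 190 x 460, 14 thick, with a graduated steel rule let in flush. Origin on the bench surface; x points across the board towards the back fence, y along it towards the end stop, z up. The plate's top is at z = 14; it spans x = -90 to 100 and y = -230 to 230 (mm, its own frame)
- fence_face (a point): point on the inner face of the back fence, an aluminium bar 12 thick and 22 high above the plate along the board's whole far edge. The face is at board x = 76 and looks to -x; this point is at y = 0, 11 above the plate. Axes as the board's
- stop_face (a point): point on the inner face of the fixed end stop, an aluminium plate 14 thick and 40 high above the plate across the board's end (board x = -90 to 76). The face is at board y = 210 and looks to -y; this point is at board x = 43, 20 above the plate. Axes as the board's
- abalone: the large dried abalone to measure: hard rigid oval with a frilled skirt, 96 long (y), 66 wide (x), 32 high, about 0.1 kg; slides easily on the plate (friction about 0.4). Rounded ends, slightly flattened long sides, same outline either way round, widest 9 above its underside. Origin: centre of its underside, z up. Starts loose on the plate, turned up to 50 degrees to the board's y
- cursor (a joint): position of the sliding cursor in m = distance of its measuring face from the inner face of the end stop (0 = closed on the stop, 0.40 = far end). It slides along the board with about 2 N of friction and stays where it is left; nothing locks it
- cursor_face (a point): centre of the cursor blade's measuring face, which looks to the stop (+y); axes as the board's. Grey plastic blade across the board, 104 wide (board x = -30 to 74), from 3 to 31 above the plate, 8 thick away from the stop; this point is at board x = 22, 17 above the plate. Push on its back
- cursor_saddle (a point): centre of the cursor's saddle top, 48 above the bench. The saddle rides over the fence: board x = 70 to 96, running back 50 from the measuring face; a black lock knob 16 wide stands on it, up to 61 above the bench, and a gusset at x = 54 to 74 runs back 35. So the blade's back is free at board x = -30 to 50
- small_abalone: dried abalone of the same kind, clearly smaller: oval 60 x 42, 22 high; already measured and lying on the board's near part beside the stop. Not to be disturbed. Origin: centre of its underside, y along its length
- mid_abalone: another dried abalone, 78 x 54, 26 high, on the bench beyond the board's end away from the stop; bystander. Origin: centre of its underside
- spacer_a: pine spacer block 45 x 95 x 45 high on the bench behind the fence; bystander. Origin: centre of its underside
- spacer_b: second pine spacer block, same size, also behind the fence; bystander. Origin: centre of its underside
- brush: flat hand brush 200 long, 42 wide, 20 high, on the bench on the robot's side of the board; bystander. Origin: under its middle, x along its handle
- pencil: flat red carpenter's pencil 170 long, 11 wide, 8 high, on the bench on the robot's side of the board; bystander. Origin: under its middle, y along it
- jar: white jar 64 in diameter, 80 high, on the bench beyond the stop end of the board; bystander. Origin: centre of its underside
Mind the look-alikes: they are no part of the job. Leave any turquoise or white look-alike of the abalone alone.

How it is judged:
By the outcome, as a careful person would: the job done as asked, in the order asked, and still so for the second after the job is handed in, with the robot touching nothing.
It also fails if it takes over 72 s, if anything falls off the work surface, if the arm or the gripper's body presses on something with over 40 N, if the wrist force passes 120 N, or if a joint passes its speed limit or range.

## Robot

A 6-joint arm with a two-finger parallel gripper is mounted at the origin on the work surface. World frame = base frame: x ahead of the robot, y to its left, z up, the work surface at z = 0. Lengths are in m, angles in rad, forces in N, time in s.
With the tool pointing down it reaches from about 0.3 to 0.85 m from the base axis. Payload 5.4 kg.
Tool frame: the origin (TCP) lies where the fingers leave the gripper's body, on its centre line; the fingertips stand 73 mm ahead of it and the grasp point (between the pads) lies 54 mm ahead of it (bot.grip_point_offset is the distance from the TCP to the grasp point, in m); z points along the fingers, y is the line along which they close (so a half turn about z gives the same grasp; the last joint's range is limited). The gripper opens to 85 mm and grips with 20 to 120 N. Pads are 22 mm wide; open, the fingers measure 114 mm over their backs; the gripper's body (76 mm by 85 mm) begins 54 mm behind the grasp point. The pads swing forward as they close: fully open they stand 13 mm farther back than shut.
Start: joints at [-1.442, 0.158, 1.597, -0, 1.386, -0.21], TCP at [0.191, -0.542, 0.304] pointing down, gripper open.
Joint ranges: [-2.91, 2.91], [-0.94, 2.29], [0.18, 2.7], [-1.29, 4.43], [0.17, 2.64], [-3, 3]. Speed limits (rad/s): [2.57, 2.57, 3.14, 3.14, 3.14, 3.14].

## Interface

Orientations are given as [roll, pitch, yaw] about the fixed x, y, z axes, in that order (R = Rz(yaw) Ry(pitch) Rx(roll)).
In Python, from station import bot gives the robot as it stands.
- The arm moves only by the shell command python3 -m jog 'ROWS' [FORCE]. ROWS is JSON, one flat list of numbers, 5 for each row, row after row: the shift along the tool's x, y, z in m, then the turn about the tool's z in degrees, then the closure, from -1 (fully open) to 1 (shut). In form: [x, y, z, turn, fingers, x, y, z, turn, fingers, ...]. A call has 1 to 8 rows; each row is the pose to reach, as a shift and turn from the pose commanded when the call began, along the tool's axes at that moment; what a row does not reach only later rows make up. A row lasts 1/10 s, in which the tool goes at most 50 mm and 8.59 degrees, less where a joint would pass 70% of its speed; a pose out of reach is approached as far as the arm can. A call with a gripper value outside its range is refused whole. The fingers move at their own pace and stop on an object; FORCE is the grip in N (left out, the last holds). Time passes only in rows, so rows that repeat a pose let the fingers close. It gives the time, the measured TCP pose, the force, the opening and the grip force at its end, in the units of the state.
- bot.read_state(): the state, without advancing time (a new reading comes with each control period).
- bot.get_image(name): name is "scene" or "top"; returns the picture (400x640x3 uint8, blue, green, red); there is no depth.
- bot.camera_info(name): a dict with "fx", "fy", "cx", "cy" (pixels), "R" (3x3) and "t" (3): a world point X has camera coordinates R X + t. Camera axes: x right, y down, z forward; pixel columns grow to the right and rows downward; lengths in m; the calibration is good to about 2 mm. A picture is of the moment at which its call begins. camera_info takes no time and is no camera call.
- bot.finish_job(): hands the job in; it is judged then, once.
The state is a dict: "time_s": time; "joints": joint angles; "qvel": joint speeds; "joint_torque": joint torques, N m; "eef_pos": TCP position; "ee_rot": TCP orientation; "wrist_force": force on the tool from outside, world axes, zero at the start; "wrist_torque": the same for the moment, N m; "grip_width": finger opening in m; "grip_force": force on a finger pad.
Only numpy, scipy, OpenCV 4.12 (cv2) and the standard library are available. Lean on these libraries where they do the work, as an engineer would, in place of code of your own. Each camera call takes 0.05 s, during which the arm holds its last target. There are 200 camera calls.

## Working session

There is one attempt and no reset: what is moved stays moved. The work goes in short steps, Python scripts to look and compute and a shell command to move; the robot and the scene stay as the last step left them, time stands still between calls to the robot, and variables do not carry over. Pictures are saved under pics/ and viewed, at most 11 in all, crops included, and the job is handed in when it is done.

```bash
mkdir -p pics; ls
python3 - <<'E'
from station import bot
import cv2,numpy as np
for n in("scene","top"):
    im=bot.get_image(n);cv2.imwrite(f"pics/{n}0.png",im);c=bot.camera_info(n);print(n,c["fx"],c["cx"],c["cy"],np.round(c["R"],3).tolist(),np.round(c["t"],3).tolist())
s=bot.read_state();print(s["time_s"],s["eef_pos"],s["ee_rot"],s["grip_width"])
E
```

```text
pics
scene 429.31374708512743 314.9368308889642 203.05239942289953 [[0.833, 0.554, 0.005], [0.458, -0.685, -0.567], [-0.31, 0.474, -0.824]] [-0.389, -0.17, 1.26]
top 416.88865122549805 317.6644465698097 207.19711848592092 [[-0.017, -0.999, 0.03], [-0.994, 0.013, -0.106], [0.105, -0.032, -0.994]] [-0.017, 0.479, 0.946]
0.1 [ 0.19106018 -0.54187784  0.30299073] [-3.13987629e+00 -3.97011887e-04  3.38855103e-01] 0.08525025372430377
```

View pics/top0.png

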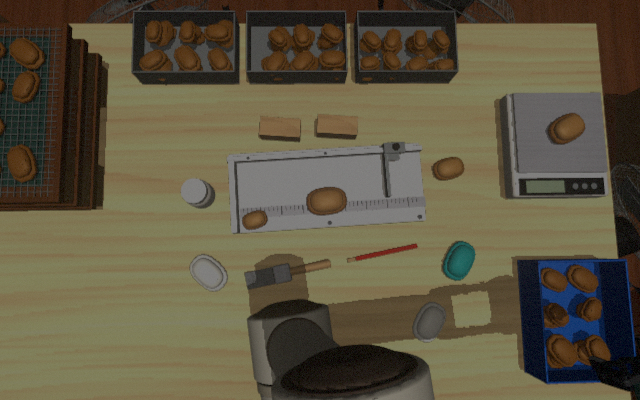

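View pics/scene0.png

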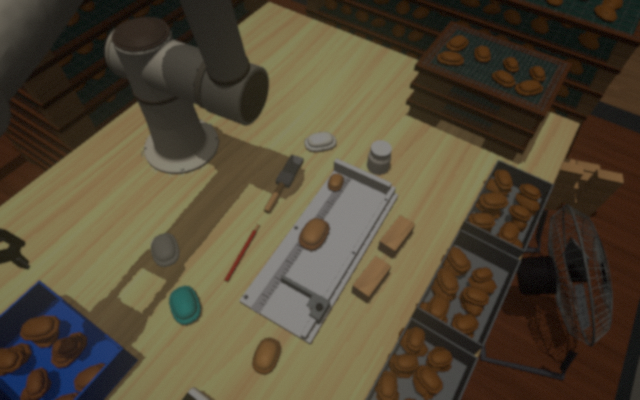

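The top view shows the board at (228–425, 145–233) with the stop on the left and the fence at the top. The brown candidates are the large abalone on the board at (327,200), the small one by the stop at (255,219), and the mid one on the bench at (449,168). The white, grey and turquoise look-alikes are at (208,272), (429,320) and (459,261). The one at (327,200) fits the description, because it is the biggest and lies loose on the plate. I'll confirm that in a crop and measure it.

```bash
cat > h.py <<'E'
from station import bot
import cv2,numpy as np
def ray(px,z,n="top"):
    c=bot.camera_info(n);R=np.array(c["R"]);t=np.array(c["t"])
    px=np.atleast_2d(np.asarray(px,float))
    d=np.c_[(px[:,0]-c["cx"])/c["fx"],(px[:,1]-c["cy"])/c["fy"],np.ones(len(px))]@R
    o=-R.T@t
    return o+d*((z-o[2])/d[:,2])[:,None]
def brown(im):
    h=cv2.cvtColor(im,cv2.COLOR_BGR2HSV)
    return cv2.inRange(h,(4,110,40),(18,255,230))
def blobs(n="top",x0=225,x1=470,y0=140,y1=240,im=None):
    im=bot.get_image(n) if im is None else im
    m=brown(im);k=np.zeros_like(m);k[y0:y1,x0:x1]=m[y0:y1,x0:x1]
    cs,_=cv2.findContours(k,cv2.RETR_EXTERNAL,cv2.CHAIN_APPROX_NONE)
    return im,[c[:,0] for c in cs if cv2.contourArea(c)>150]
E
python3 - <<'E'
from h import *
im=cv2.imread("pics/top0.png")
cs=blobs(im=im)[1]
for c in cs:
    p=ray(c,.023)[:,:2]*1000
    (cx,cy),(a,b),ang=cv2.minAreaRect(p.astype(np.float32)); print("blob",c.mean(0).round(),(round(cx),round(cy)),round(a),round(b),round(ang,1))
h=cv2.cvtColor(im,cv2.COLOR_BGR2HSV)
m=cv2.inRange(h,(0,0,90),(180,60,255));k=m*0;k[140:240,222:432]=m[140:240,222:432]
k=cv2.morphologyEx(k,cv2.MORPH_CLOSE,np.ones((9,9)))
c=max(cv2.findContours(k,0,1)[0],key=cv2.contourArea)
r=cv2.minAreaRect(c);print(r);print((ray(cv2.boxPoints(r),.014)*1000).round())
cv2.imwrite("pics/crop1.png",cv2.resize(im[135:240,215:435],None,fx=3.6,fy=3.6,interpolation=cv2.INTER_CUBIC))
E
```

```text
blob [254. 219.] (452, 123) 38 55 13.3
blob [326. 201.] (494, -44) 62 91 5.7
blob [448. 168.] (568, -337) 51 75 17.8
((325.9937744140625, 186.74462890625), (80.78038787841797, 195.82630920410156), 86.00909423828125)
[[ 612.  192.   14.]
 [ 641. -277.   14.]
 [ 445. -282.   14.]
 [ 420.  178.   14.]]
```

View pics/crop1.png

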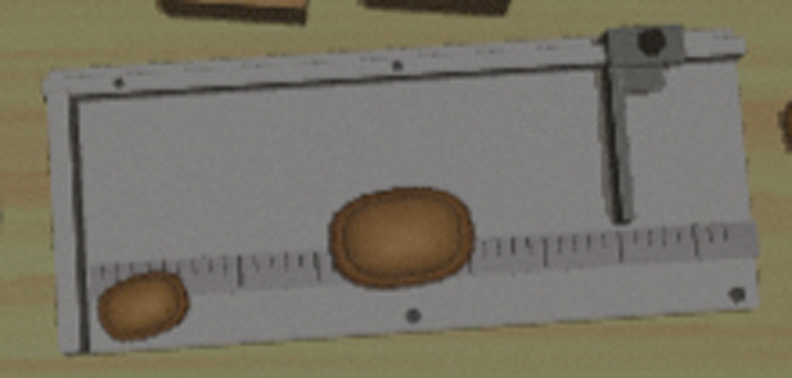

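The crop confirms the target: the large abalone is at crop (402,236), which is top pixel (327,200). The small one is at crop (143,305), the blade at crop (618,145), and the stop's inner face is the dark line at crop x≈78. Next I'll work out the board frame.

```bash
cat >> h.py <<'E'
def cr(pts): return np.array(pts,float)/3.6+[215,135]
E
python3 - <<'E'
from h import *
f=lambda n,p,z:print(n,(ray(cr(p),z)[:,:2]*1000).round(1).tolist())
f("near edge L,R",[(65,354),(758,309)],.014)
f("fence face bottom",[(85,97),(585,70)],.014)
f("fence face bottom R",[(740,60)],.014)
f("fence top back edge",[(47,73),(600,38)],.036)
f("stop face top edge",[(72,100),(83,352)],.054)
f("stop face bottom",[(79,100),(89,350)],.014)
f("blade top: tip, front L, back",[(612,222),(632,222),(602,100),(622,100)],.045)
f("right end",[(758,309),(748,55)],.014)
f("saddle",[(605,30),(683,27),(608,67),(684,63)],.048)
c=bot.camera_info("top");print(-np.array(c["R"]).T@c["t"])
im=cv2.imread("pics/top0.png")
g=cv2.cvtColor(im,6)
# profiles: fence column px 290,350; stop row 190
print(g[150:165,250],g[148:163,300],g[145:160,360]);print(g[180,228:245],g[205,228:245]);print(g[175,378:396],g[185,378:396])
print(g[225:240,270],g[222:237,400])
E
```

```text
near edge L,R [[421.4, 173.6], [443.9, -279.7]]
fence face bottom [[590.4, 161.3], [605.4, -170.4]]
fence face bottom R [[611.2, -275.0]]
fence top back edge [[601.6, 182.3], [621.4, -177.0]]
stop face top edge [[579.8, 163.2], [420.6, 155.7]]
stop face bottom [[588.4, 165.3], [423.7, 158.2]]
blade top: tip, front L, back [[498.9, -179.0], [498.7, -191.9], [578.3, -175.2], [578.1, -188.2]]
right end [[443.9, -279.7], [614.5, -280.5]]
saddle [[623.6, -178.1], [625.1, -228.9], [599.2, -179.2], [601.4, -228.7]]
[0.37629494 0.00649466 0.99153666]
[116 118 121 120 121 114 127 123 124 125 110  65  92 129 126] [115 115 122 126 121 128 126 126 119  91  66 103 126 129 126] [110 109 127 126 125 127 128 127 113  53  91 124 128 126 128]
[111 126 127 129 125 127 125  77  54  84 124 126 128 128 127 127 126] [126 123 127 126 124 126 128 127  69  54  70 123 129 125 129 128 128]
[126 127 127 130  95  70  42  38  88  90  89  86 124 128 125 126 126 125] [128 126 127 128  96  91  65  45  35  89  92  88 101 123 128 130 129 126]
[127 125 125 126 130 115 101 122 119 119 117 116 118 119 122] [ 98 123 121 114 116 116 117 119 121 119 119 119 119 120 119]
```

```bash
cat >> h.py <<'E'
TH=np.radians(2.65);EX=np.array([np.cos(TH),np.sin(TH)]);EY=np.array([-EX[1],EX[0]]);O=519.7*EX-73.3*EY
def tob(w): w=np.atleast_2d(w)[:,:2]*1000-O; return np.c_[w@EX,w@EY]
def st():
    s=bot.read_state();p=s["eef_pos"];print("t",round(s["time_s"],2),"board",tob(p).round(1),"z",round(p[2]*1000,1),"yaw-brd",round(np.degrees(s["ee_rot"][2]-TH),2),"rot",np.round(s["ee_rot"],3),"w",round(s["grip_width"]*1000,1),"F",np.round(s["wrist_force"],1));return s
def go(xb,yb):
    s=st();y=s["ee_rot"][2];d=O+xb*EX+yb*EY-s["eef_pos"][:2]*1000
    print("tool shift mm",(d@[np.cos(y),np.sin(y)]).round(1),(d@[np.sin(y),-np.cos(y)]).round(1))
def aba(z=.023,**k):
    im,cs=blobs(**k)
    for c in cs:
        p=tob(ray(c,z));r=cv2.minAreaRect(p.astype(np.float32));e=cv2.fitEllipse(p.astype(np.float32))
        print("px",c.mean(0).round(),"rect",np.round(r[0],1),np.round(r[1],1),round(r[2],1),"ell ang",round(e[2],1),"ext x",np.percentile(p[:,0],[0,100]).round(1),"y",np.percentile(p[:,1],[0,100]).round(1))
    return im
E
python3 - <<'E'
from h import *
go(-94,6); aba(im=cv2.imread("pics/top0.png"))
E
python3 -m jog '[0.388,-0.388,0.10,16.8,0.06,0.388,-0.388,0.10,16.8,0.06,0.388,-0.388,0.10,16.8,0.06,0.388,-0.388,0.10,16.8,0.06,0.388,-0.388,0.10,16.8,0.06,0.388,-0.388,0.10,16.8,0.06,0.388,-0.388,0.10,16.8,0.06,0.388,-0.388,0.10,16.8,0.06]'
python3 -c "
from h import *
go(-94,6)"
```

```text
t 0.1 board [[-353.9 -476.8]] z 303.0 yaw-brd 16.76 rot [-3.14  -0.     0.339] w 85.3 F [ 0.  -0.4 -0.5]
tool shift mm 388.1 -387.3
px [254. 219.] rect [-62.2 175. ] [37.9 55.3] 10.6 ell ang 13.4 ext x [-81.9 -42.6] y [148.1 201.9]
px [326. 201.] rect [-27.9   6.2] [61.7 90.8] 3.1 ell ang 4.1 ext x [-59.2   3.5] y [-38.8  51.4]
px [448. 168.] rect [  32.5 -289.4] [50.7 75.4] 15.1 ell ang 11.3 ext x [ 6.5 59.2] y [-326.3 -250.6]
time_s: 0.9
eef_pos: [0.3613, -0.1854, 0.2317]
ee_rot: [3.142, -0.0, 0.045]
wrist_force: [0.3, -0.4, -0.7]
grip_width: 0.0401
grip_force: 0.0
t 0.9 board [[-167.4 -128.6]] z 231.7 yaw-brd -0.08 rot [ 3.142 -0.     0.045] w 40.1 F [ 0.3 -0.4 -0.7]
tool shift mm 73.2 -134.7
```

```bash
python3 -m jog '[0.073,-0.135,0.05,0,0.06,0.073,-0.135,0.05,0,0.06,0.073,-0.135,0.05,0,0.06,0.073,-0.135,0.05,0,0.06,0.073,-0.135,0.10,0,0.06,0.073,-0.135,0.140,0,0.06,0.073,-0.135,0.140,0,0.06,0.073,-0.135,0.140,0,0.06]'
python3 -c "
from h import *
st();im=aba();cv2.imwrite('pics/c2.png',cv2.resize(im[120:260,210:440],None,fx=3.4,fy=3.4))"
```

```text
time_s: 1.7
eef_pos: [0.4276, -0.0495, 0.0925]
ee_rot: [-3.141, 0.001, 0.045]
wrist_force: [0.9, 0.4, 0.6]
grip_width: 0.0405
grip_force: 0.0
t 1.7 board [[-94.8   4.1]] z 92.5 yaw-brd -0.07 rot [-3.141e+00  1.000e-03  4.500e-02] w 40.5 F [0.9 0.4 0.6]
px [255. 219.] rect [-62.2 175. ] [53.1 39.5] 87.1 ell ang 14.0 ext x [-82.  -42.6] y [148.1 201.9]
px [448. 168.] rect [  32.7 -289.6] [50.5 74.8] 8.8 ell ang 11.8 ext x [ 6.5 59.2] y [-326.3 -251.1]
```

View pics/c2.png

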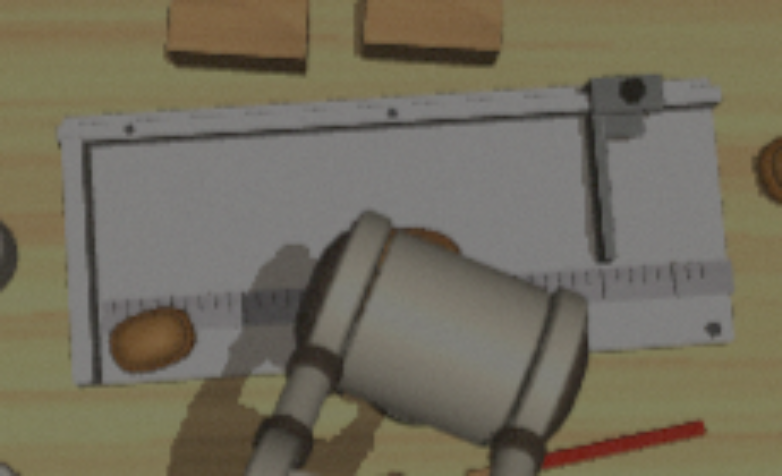

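The arm now covers the abalone at crop (425,240), standing on its near side. The board and the small abalone haven't moved. I'll push slowly towards the fence.

```bash
python3 -m jog '[0.01,0,0,0,0.06,0.02,0,0,0,0.06,0.03,0,0,0,0.06,0.04,0,0,0,0.06,0.05,0,0,0,0.06,0.06,0,0,0,0.06,0.07,0,0,0,0.06,0.08,0,0,0,0.06]'
python3 -m jog '[0.003,0,0,0,0.06,0.006,0,0,0,0.06,0.009,0,0,0,0.06,0.012,0,0,0,0.06,0.012,0,0,0,0.06,0.012,0,0,0,0.06]'
python3 -c "
from h import *
st()"
```

```text
time_s: 2.55
eef_pos: [0.5085, -0.0455, 0.092]
ee_rot: [-3.142, 0.0, 0.046]
wrist_force: [-0.7, -0.6, 0.9]
grip_width: 0.0402
grip_force: 0.5
time_s: 3.15
eef_pos: [0.5197, -0.045, 0.0921]
ee_rot: [-3.142, -0.0, 0.046]
wrist_force: [0.5, -0.0, 0.4]
grip_width: 0.0401
grip_force: 0.0
t 3.15 board [[-2.7  4.3]] z 92.1 yaw-brd -0.04 rot [-3.142 -0.     0.046] w 40.1 F [ 0.5 -0.   0.4]
```

```bash
python3 -m jog '[0.002,0,0,0,0.06,0.003,0,0,0,0.06,0.003,0,0,0,0.06]' | grep -E "pos|wrist"
python3 -m jog '[0.002,0,0,0,0.06,0.003,0,0,0,0.06,0.003,0,0,0,0.06]'| grep -E "pos|wrist"
```

```text
eef_pos: [0.5228, -0.0449, 0.0922]
wrist_force: [-1.0, -0.4, 0.0]
eef_pos: [0.5259, -0.0448, 0.0922]
wrist_force: [-0.2, -0.3, 0.2]
```

```bash
python3 -c "
from h import *
im=bot.get_image('scene');cv2.imwrite('pics/s3.png',cv2.resize(im[150:350,230:410],None,fx=3,fy=3))"
```

```text
(no output)
```

View pics/s3.png

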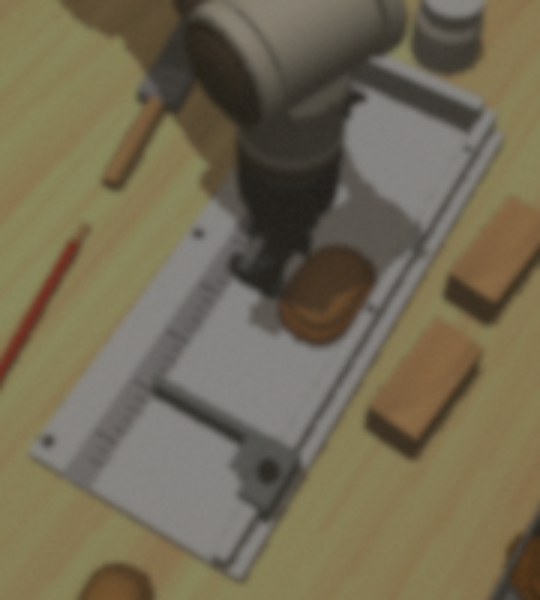

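The scene crop shows the abalone at (328,295), with the fingers on its near side and a small gap left to the fence. I'll keep pushing until the force rises.

```bash
python3 -m jog '[0.002,0,0,0,0.06,0.004,0,0,0,0.06,0.004,0,0,0,0.06]' | grep -E "pos|wrist"
python3 -m jog '[0.002,0,0,0,0.06,0.004,0,0,0,0.06,0.004,0,0,0,0.06]'| grep -E "pos|wrist"
python3 -c "
from h import *
aba(n='scene',x0=290,x1=370,y0=180,y1=290)"
```

```text
eef_pos: [0.528, -0.0446, 0.0919]
wrist_force: [-9.2, -1.3, 7.7]
eef_pos: [0.5291, -0.0445, 0.0916]
wrist_force: [-22.3, -3.5, 19.9]
px [364. 279.] rect [-208.5  -63.9] [34.6 57.2] 85.6 ell ang 64.9 ext x [-238.1 -181.3] y [-83.3 -44.6]
px [338. 248.] rect [-139.7  -16. ] [50.  74.7] 52.2 ell ang 50.5 ext x [-174.6 -105.9] y [-50.2  19.2]
```

```bash
python3 -m jog '[-0.02,0,0,0,0.06,-0.03,0,-0.03,0,0.3,-0.03,0,-0.07,0,1,-0.03,0.05,-0.07,0,1,-0.03,0.1,-0.07,0,1,-0.03,0.2,-0.07,0,1,-0.03,0.2,-0.07,0,1,-0.03,0.2,-0.07,0,1]' | grep -E "pos|wrist|width"
python3 -c "
from h import *
im=aba();cv2.imwrite('pics/c4.png',cv2.resize(im[120:260,210:440],None,fx=3.4,fy=3.4));go(43,-85)"
```

```text
eef_pos: [0.5132, -0.2516, 0.1632]
wrist_force: [-0.5, 1.8, -0.1]
grip_width: 0.0
px [255. 219.] rect [-62.2 175. ] [37.9 55.3] 10.6 ell ang 13.3 ext x [-81.9 -42.6] y [148.1 201.9]
px [325. 170.] rect [44.8  4. ] [89.9 62.3] 86.8 ell ang 177.7 ext x [13.7 76.7] y [-41.3  49.4]
t 5.3 board [[ -18.7 -198.7]] z 162.6 yaw-brd -0.28 rot [ 3.14e+00 -1.00e-03  4.10e-02] w -0.0 F [0.4 0.6 0.1]
tool shift mm 61.2 -114.0
```

View pics/c4.png

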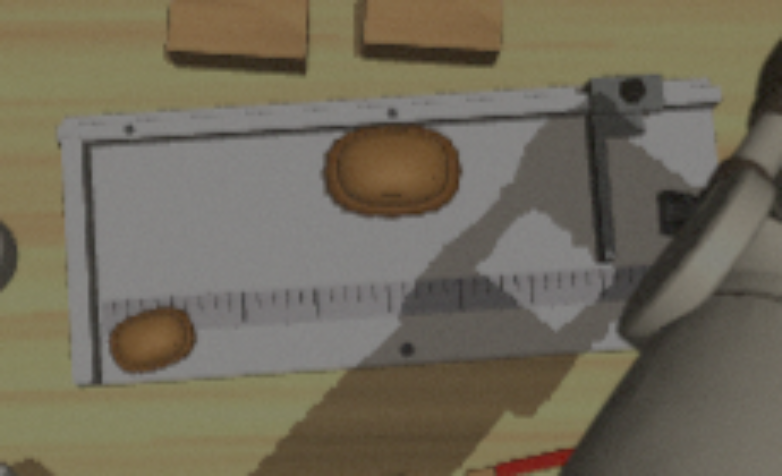

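The abalone at crop (392,170) is lengthwise against the fence, and the small one at crop (152,340) is untouched. Now I'll push its free end towards the stop with the fingers shut.

```bash
python3 -m jog '[0.061,-0.05,0,0,1,0.061,-0.114,0,0,1,0.061,-0.114,0,0,1,0.061,-0.114,0.03,0,1,0.061,-0.114,0.06,0,1,0.061,-0.114,0.071,0,1,0.061,-0.114,0.071,0,1,0.061,-0.114,0.071,0,1]' | grep -E "wrist"
python3 -c "
from h import *
go(44,-85)"
```

```text
wrist_force: [1.0, -0.0, -0.0]
t 6.1 board [[ 42.8 -81.7]] z 92.2 yaw-brd -0.03 rot [ 3.141e+00 -1.000e-03  4.600e-02] w 0.1 F [ 1. -0. -0.]
tool shift mm 1.2 3.3
```

```bash
python3 -m jog '[0.001,-0.012,0,0,1,0.001,-0.024,0,0,1,0.001,-0.034,0,0,1,0.001,-0.044,0,0,1,0.001,-0.054,0,0,1,0.001,-0.064,0,0,1,0.001,-0.074,0,0,1,0.001,-0.084,0,0,1]' | grep -E "wrist"
python3 -m jog '[0,-0.01,0,0,1,0,-0.02,0,0,1,0,-0.03,0,0,1,0,-0.04,0,0,1,0,-0.05,0,0,1,0,-0.06,0,0,1,0,-0.06,0,0,1]' | grep -E "wrist"
python3 -c "
from h import *
im=aba();cv2.imwrite('pics/c5.png',cv2.resize(im[120:260,210:440],None,fx=3.4,fy=3.4));go(44,98)"
```

```text
wrist_force: [-0.1, -0.7, 1.9]
wrist_force: [-1.1, 0.1, -0.1]
px [448. 168.] rect [  32.6 -289. ] [50.4 76.1] 8.1 ell ang 11.8 ext x [ 6.5 59.2] y [-326.3 -250.6]
t 7.65 board [[43.1 63.1]] z 90.9 yaw-brd 0.02 rot [-3.141e+00  1.000e-03  4.700e-02] w -0.1 F [-0.5  0.1 -0.6]
tool shift mm 0.9 -34.9
```

View pics/c5.png

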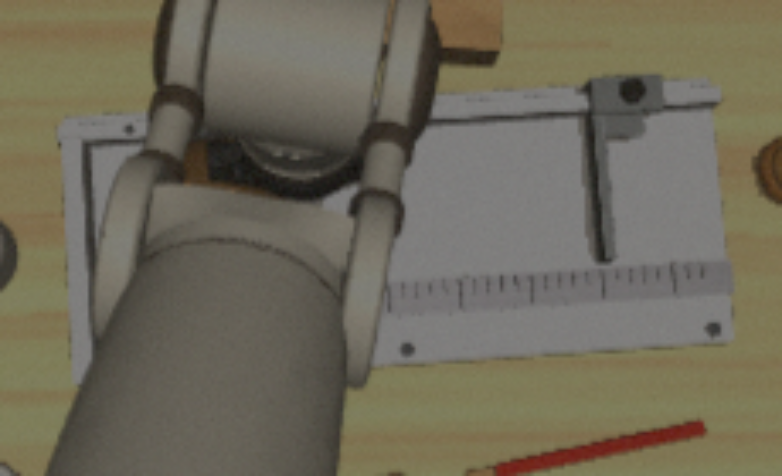

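The arm hides most of it, but brown shows at crop (200,170), so the abalone has travelled with the fingers. I'll push on until it meets the stop.

```bash
python3 -m jog '[0,-0.01,0,0,1,0,-0.02,0,0,1,0,-0.026,0,0,1,0,-0.029,0,0,1,0,-0.029,0,0,1]' | grep -E "pos|wrist"
python3 -m jog '[0,-0.002,0,0,1,0,-0.003,0,0,1,0,-0.003,0,0,1]' | grep -E "pos|wrist"
python3 -m jog '[0,-0.002,0,0,1,0,-0.003,0,0,1,0,-0.003,0,0,1]' | grep -E "pos|wrist"
```

```text
eef_pos: [0.5616, 0.0445, 0.0911]
wrist_force: [0.3, -0.6, 0.4]
eef_pos: [0.5616, 0.047, 0.0912]
wrist_force: [0.1, 1.1, 0.4]
eef_pos: [0.5614, 0.0501, 0.0912]
wrist_force: [-0.1, -0.4, -0.4]
```

```bash
for i in 1; do :; done
python3 -m jog '[0,-0.002,0,0,1,0,-0.004,0,0,1,0,-0.004,0,0,1]' | grep -E "pos|wrist"
python3 -m jog '[0,-0.001,0,0,1,0,-0.002,0,0,1,0,-0.002,0,0,1]' | grep -E "pos|wrist"
python3 -m jog '[0,-0.001,0,0,1,0,-0.002,0,0,1,0,-0.002,0,0,1]' | grep -E "pos|wrist"
```

```text
eef_pos: [0.5612, 0.0543, 0.0912]
wrist_force: [-0.1, 0.2, -0.3]
eef_pos: [0.5611, 0.0561, 0.0912]
wrist_force: [0.0, 0.5, -0.4]
eef_pos: [0.561, 0.0581, 0.0912]
wrist_force: [-0.5, 0.3, 0.1]
```

```bash
python3 -m jog '[0,-0.001,0,0,1,0,-0.002,0,0,1,0,-0.002,0,0,1]' | grep -E "pos|wrist"
python3 -m jog '[0,-0.001,0,0,1,0,-0.002,0,0,1,0,-0.002,0,0,1]' | grep -E "pos|wrist"
python3 -c "
from h import *
st();im=bot.get_image('scene');cv2.imwrite('pics/s6.png',cv2.resize(im[140:260,290:420],None,fx=4,fy=4))"
```

```text
eef_pos: [0.5612, 0.0593, 0.0913]
wrist_force: [0.2, -4.9, -0.7]
eef_pos: [0.5616, 0.0599, 0.0916]
wrist_force: [0.6, -11.8, 0.2]
t 10.25 board [[ 44.1 107.2]] z 91.6 yaw-brd -0.0 rot [ 3.137e+00 -1.000e-03  4.600e-02] w 0.3 F [  0.6 -11.8   0.2]
```

View pics/s6.png

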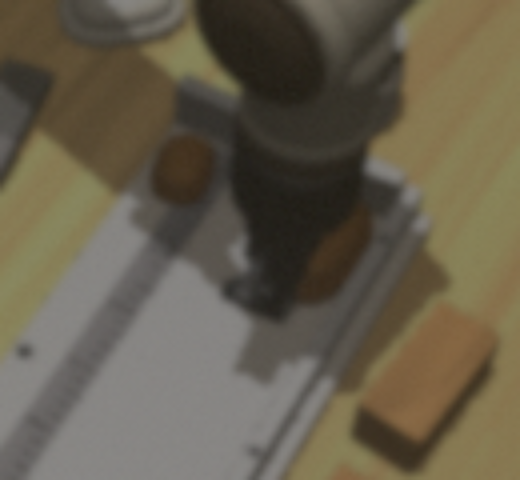

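Contact with the stop is confirmed: the force rose from 5 to 12 N. The crop shows the abalone at (335,260) in the corner between stop and fence, with the small one at (183,170) untouched. I'll back off, rise and go behind the cursor.

```bash
python3 -m jog '[0,0.02,0,0,1,0,0.03,-0.03,0,1,0,0.03,-0.07,0,1,-0.01,0.1,-0.07,0,1,-0.01,0.15,-0.07,0,1,-0.01,0.2,-0.07,0,1,-0.01,0.25,-0.07,0,1,-0.01,0.29,-0.07,0,1]' | grep -E "wrist"
python3 -m jog '[0,0,0,0,1,0,0,0,0,1]' | grep -E "wrist"
python3 -c "
from h import *
im=aba();cv2.imwrite('pics/c7.png',cv2.resize(im[120:260,210:440],None,fx=3.4,fy=3.4));go(33,-175)"
```

```text
wrist_force: [1.8, -0.3, 0.3]
wrist_force: [-0.1, 0.4, -0.6]
px [254. 219.] rect [-61.8 175.2] [37.7 55.2] 18.5 ell ang 13.7 ext x [-81.9 -42.6] y [148.1 201.9]
px [257. 175.] rect [ 43.3 165.4] [91.3 59.5] 86.8 ell ang 179.2 ext x [12.7 74. ] y [119.4 211.1]
px [452. 166.] rect [  41.1 -300.6] [58.9 42.4] 53.9 ell ang 160.2 ext x [12.2 59.2] y [-326.3 -265.9]
t 11.35 board [[  33.1 -169.5]] z 160.8 yaw-brd -0.07 rot [-3.14   0.     0.045] w -0.2 F [0.2 0.9 0.3]
tool shift mm -0.1 5.5
```

View pics/c7.png

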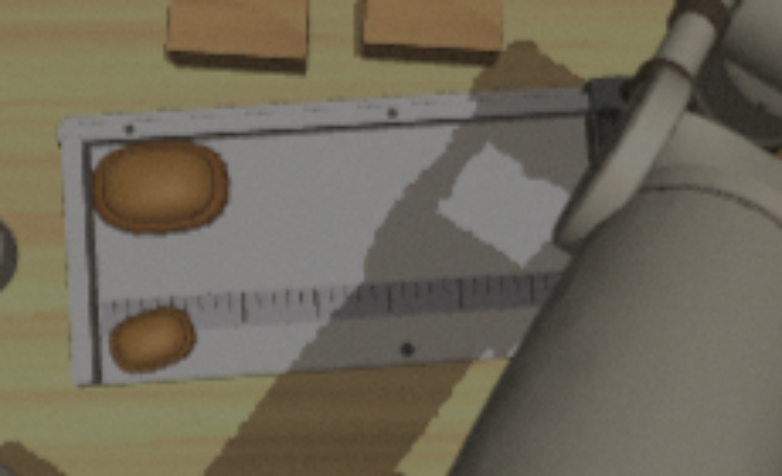

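The abalone at crop (160,187) is against the stop with its end about 1–3 mm off the fence line. The small one at (152,340) is unmoved. I'll press the abalone once more against the fence with two fingers, coming down between it and the small abalone.

```bash
python3 -m jog '[-0.048,-0.33,0,0,0.06,-0.048,-0.33,0,0,0.06,-0.048,-0.33,0,0,0.06,-0.048,-0.33,0,0,0.06,-0.048,-0.33,0,0,0.06,-0.048,-0.33,0,0,0.06,-0.048,-0.33,0,0,0.06,-0.048,-0.33,0,0,0.06]' | grep -E "wrist"
python3 -m jog '[0,0,0,0,0.06,0,0,0,0,0.06]' | grep -E "wrist|width"
python3 -c "
from h import *
go(-15,160)"
```

```text
wrist_force: [0.4, -0.8, 0.2]
wrist_force: [-0.3, -0.5, -0.7]
grip_width: 0.0399
t 12.35 board [[-14.7 159.9]] z 161.2 yaw-brd -0.01 rot [3.142 0.    0.046] w 39.9 F [-0.3 -0.5 -0.7]
tool shift mm -0.3 -0.1
```

```bash
python3 -m jog '[0,0,0.03,0,0.06,0,0,0.06,0,0.06,0,0,0.071,0,0.06,0,0,0.071,0,0.06,0.008,0,0.071,0,0.06,0.014,0,0.071,0,0.06,0.017,0,0.071,0,0.06,0.017,0,0.071,0,0.06]' | grep -E "pos|wrist"
python3 -m jog '[0.001,0,0,0,0.06,0.002,0,0,0,0.06,0.002,0,0,0,0.06]' | grep -E "pos|wrist"
python3 -m jog '[0.001,0,0,0,0.06,0.002,0,0,0,0.06,0.002,0,0,0,0.06]' | grep -E "pos|wrist"
```

```text
eef_pos: [0.5182, 0.1108, 0.0909]
wrist_force: [-1.8, 1.2, 0.3]
eef_pos: [0.5186, 0.1109, 0.0898]
wrist_force: [-4.1, 0.1, 2.8]
eef_pos: [0.5191, 0.1111, 0.0893]
wrist_force: [-9.7, 0.7, 4.8]
```

```bash
python3 -m jog '[-0.012,0,0,0,0.06,-0.019,0,0,0,0.06,-0.019,0,-0.04,0,0.06,-0.019,0,-0.072,0,0.06,0.03,0.05,-0.072,0,1,0.03,0.1,-0.072,0,1,0.03,0.15,-0.072,0,1,0.03,0.2,-0.072,0,1]' | grep -E "wrist"
python3 -m jog '[0,0.13,0,0,1,0,0.13,0,0,1,0,0.13,0,0,1,0,0.13,0,0,1]' | grep -E "wrist"
python3 -c "
from h import *
im=aba();cv2.imwrite('pics/c8.png',cv2.resize(im[120:260,210:440],None,fx=3.4,fy=3.4));go(33,-175)"
```

```text
wrist_force: [0.2, 0.1, -0.6]
wrist_force: [-0.4, 0.8, 0.6]
px [254. 220.] rect [-62.2 175. ] [37.9 55.3] 10.6 ell ang 13.5 ext x [-81.9 -42.6] y [148.1 201.9]
px [257. 174.] rect [ 44.5 165.3] [91.2 61.9] 86.8 ell ang 179.1 ext x [13.1 75.6] y [119.2 211. ]
px [446. 166.] rect [  42.3 -286.1] [52.5 43.1] 55.0 ell ang 173.7 ext x [13.3 59.2] y [-312.1 -253.7]
t 15.0 board [[  36.2 -156.8]] z 162.5 yaw-brd -0.23 rot [ 3.141e+00 -2.000e-03  4.200e-02] w -0.2 F [ 0.9  1.1 -0. ]
tool shift mm -3.1 18.2
```

View pics/c8.png

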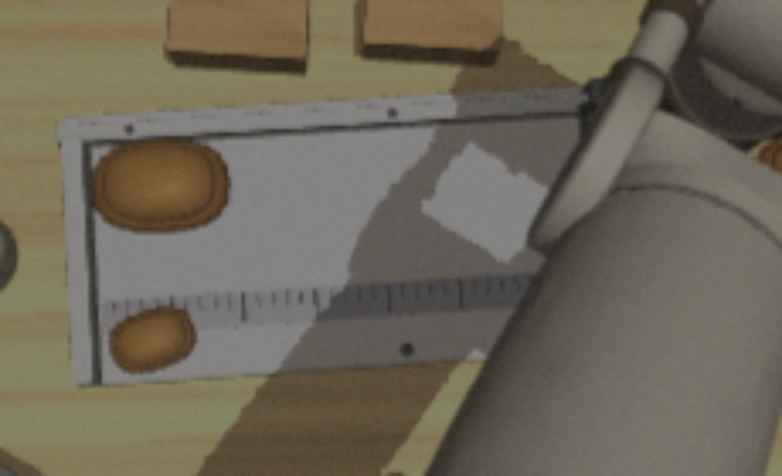

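The abalone at crop (160,185) now lies flush with the fence and stop, and the small one at (152,340) is unmoved. Next I'll come down behind the cursor blade.

```bash
python3 -m jog '[-0.003,0.022,0,0,1,-0.003,0.022,0,0,1,-0.003,0.022,0.03,0,1,-0.003,0.022,0.062,0,1,-0.003,0.022,0.062,0,1,-0.003,0.022,0.062,0,1]' | grep -E "wrist"
python3 -c "
from h import *
go(33,-170)"
python3 -m jog '[0,-0.012,0,0,1,0,-0.024,0,0,1,0,-0.036,0,0,1,0,-0.048,0,0,1,0,-0.06,0,0,1,0,-0.075,0,0,1,0,-0.09,0,0,1,0,-0.105,0,0,1]' | grep -E "wrist|pos"
python3 -m jog '[0,-0.015,0,0,1,0,-0.03,0,0,1,0,-0.045,0,0,1,0,-0.06,0,0,1,0,-0.075,0,0,1,0,-0.085,0,0,1,0,-0.095,0,0,1,0,-0.105,0,0,1]' | grep -E "wrist|pos"
python3 -c "
from h import *
go(33,95)"
```

```text
wrist_force: [0.2, 0.3, 0.9]
t 15.6 board [[  33.1 -175.2]] z 100.2 yaw-brd 0.03 rot [-3.141e+00  1.000e-03  4.700e-02] w 0.2 F [0.2 0.3 0.9]
tool shift mm -0.1 -5.2
eef_pos: [0.5588, -0.1179, 0.1001]
wrist_force: [0.3, -2.3, 1.8]
eef_pos: [0.5537, -0.0136, 0.0998]
wrist_force: [-2.3, -1.7, 0.3]
t 17.2 board [[32.8 34.1]] z 99.8 yaw-brd -0.04 rot [-3.141e+00  1.000e-03  4.600e-02] w -0.0 F [-2.3 -1.7  0.3]
tool shift mm 0.2 -60.9
```

```bash
python3 -m jog '[0,-0.012,0,0,1,0,-0.024,0,0,1,0,-0.036,0,0,1,0,-0.046,0,0,1,0,-0.054,0,0,1,0,-0.06,0,0,1,0,-0.06,0,0,1]' | grep -E "wrist|pos"
python3 -m jog '[0,-0.001,0,0,1,0,-0.002,0,0,1,0,-0.002,0,0,1]' | grep -E "wrist|pos"
python3 -m jog '[0,-0.001,0,0,1,0,-0.002,0,0,1,0,-0.002,0,0,1]' | grep -E "wrist|pos"
python3 -m jog '[0,-0.001,0,0,1,0,-0.002,0,0,1,0,-0.002,0,0,1]' | grep -E "wrist|pos"
```

```text
eef_pos: [0.5516, 0.0466, 0.1003]
wrist_force: [-0.1, -0.3, -0.3]
eef_pos: [0.5518, 0.0473, 0.1005]
wrist_force: [0.3, -0.4, 0.4]
eef_pos: [0.5518, 0.0484, 0.1006]
wrist_force: [-0.1, -6.7, 0.3]
eef_pos: [0.5519, 0.0489, 0.1006]
wrist_force: [0.9, -12.6, -1.5]
```

The force rose to 12 N, well over the 2 N cursor friction, so the blade is on the abalone. I'll back off and check.

```bash
python3 -m jog '[0,0.01,0,0,1,0,0.03,0,0,1,0,0.05,-0.04,0,1,0,0.05,-0.08,0,1,0,0.1,-0.1,0,1,0,0.15,-0.1,0,1,0,0.2,-0.1,0,1,0,0.25,-0.1,0,1]' | grep -E "wrist"
python3 -m jog '[0,0.05,0,0,1,0,0.05,0,0,1]' | grep -E "wrist"
python3 -c "
from h import *
im=aba();cv2.imwrite('pics/c9.png',cv2.resize(im[135:240,220:400],None,fx=4.4,fy=4.4,interpolation=2))
st()
g=cv2.cvtColor(im,6)
for r in (170,176,182): print(g[r,275:300])"
```

```text
wrist_force: [1.3, -0.0, -0.4]
wrist_force: [-0.5, 0.9, -0.3]
px [254. 219.] rect [-61.9 175.1] [37.6 55.3] 15.1 ell ang 14.0 ext x [-81.9 -42.6] y [148.1 201.9]
px [257. 174.] rect [ 44.5 165.3] [91.3 61.9] 86.8 ell ang 178.9 ext x [13.1 75.6] y [119.5 211.2]
t 19.85 board [[  32.5 -199.8]] z 200.1 yaw-brd -0.3 rot [-3.141e+00 -1.000e-03  4.100e-02] w -0.1 F [ 0.3  1.2 -0.7]
[ 58  42  87  92  99  89 124 132 132 133 132 131 133 132 131 130 131 132
 132 133 131 132 133 133 132]
[ 63  50  89  95  93  55 124 130 131 131 132 134 135 133 132 133 130 133
 131 133 132 130 131 132 134]
[111  96  89  92  94  78 105 130 132 133 131 131 132 131 132 130 131 132
 132 132 133 134 133 131 130]
```

View pics/c9.png

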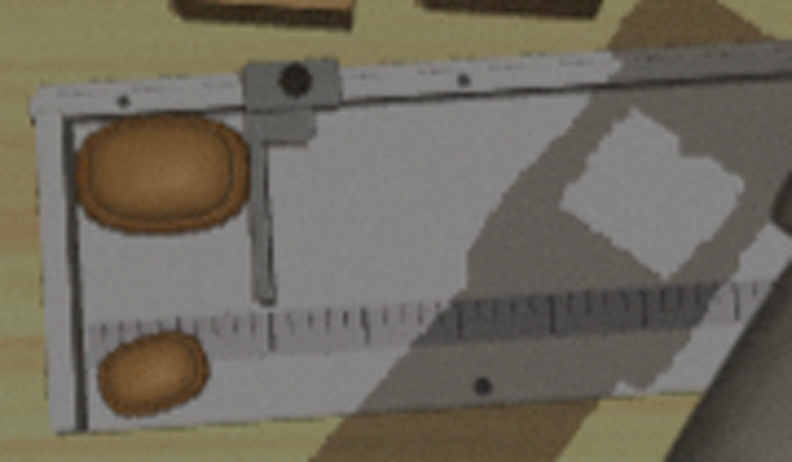

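The final crop shows the abalone at (163,173) against the fence and the stop, with the blade at (258,200) touching its free end. The small one at (153,372) is unmoved, and the arm is clear.

```bash
python3 -c "
from station import bot
print(bot.finish_job())"
```

```text
the job is handed in; nothing more can be done
None
```

The large abalone lies lengthwise against the back fence and the end stop with the cursor blade touching its free end; the small abalone stayed where it was, nothing else was touched as far as I saw, and I handed the job in at about 20 s.

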